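# Wet the filling plate, then hold the vial block in its corner

### The arm

A 6-joint arm with a two-finger parallel gripper is mounted at the origin on the work surface. World frame = base frame: x ahead of the robot, y to its left, z up, the work surface at z = 0. Lengths are in mm, angles in rad, forces in N, time in s.
With the tool pointing down it reaches from about 350 to 975 mm from the base axis. Payload 7.1 kg.
Tool frame: the origin (TCP) lies at the centre of the arm's flange, where the gripper is bolted on; the fingertips stand 182 mm ahead of it and the grasp point (between the pads) lies 163 mm ahead of it; z points along the fingers, y is the line along which they close (so a half turn about z gives the same grasp; the last joint's range is limited). The gripper opens to 88 mm and grips with 3 to 60 N. Pads are 20 mm wide; open, the fingers measure 115 mm over their backs; the gripper's body (75 mm by 178 mm) begins 61 mm behind the grasp point.
Start: joints at [-1.212, 0.423, 1.63, -0, 1.089, -0.019], TCP at [230.564, -580.901, 404.675] pointing down, gripper open.
Joint ranges: [-3, 3], [-0.9, 2.11], [0.09, 2.58], [-1.31, 4.45], [0.11, 2.69], [-2.54, 2.54]. Speed limits (rad/s): [2.39, 2.39, 3.01, 3.14, 3.14, 3.14].

### API

Orientations are given as a rotation vector (axis times angle).
In Python, from workcell import readout, get_image, ctrl gives the robot as it stands.
- The arm moves only by the tool step_arm, never from a script. Its argument "targets" is a list that holds one entry, the list of rows, each a list of 7 numbers: the shift along the world's x, y, z as a fraction of full scale, then the turn, a rotation vector about the world's x, y, z as a fraction of full scale, then the opening, from 0 (shut) to 1 (fully open). In form: [[[dx, dy, dz, wx, wy, wz, claw], ...]]. A call has exactly 5 rows; each row shifts and turns the commanded pose from where the row before left it; what a row does not reach is not made up. Full scale, the value 1, is 0.05 m for a shift and 4 degrees for a turn. A row lasts 1/8 s, in which the tool goes at most 62.5 mm and 10.7 degrees, less where a joint would pass 70% of its speed; a pose out of reach is approached as far as the arm can. A call with a number of a shift or a turn outside -1 to 1 is refused whole. A call with a gripper value outside its range is refused whole. The fingers move at their own pace and stop on an object; the grip force is fixed at half the most. Time passes only in rows, so rows that do not move let the fingers close, or fill a call up. It gives the time, the measured TCP pose, the force, the opening and the grip force at its end, in the units of the state.
- readout.get_obs(): the state, without advancing time (a new reading comes with each control period).
- get_image(name): name is "side" or "top"; returns a dict with "pixels" (420x560x3 uint8, red, green, blue), "intrinsics" (3x3 intrinsics, pixels), "k1" (the pictures are not rectified: a ray, as slopes to the right and down, at radius r is drawn at 1 + k1 r^2 times it, then the intrinsics apply), "extrinsics" (4x4, takes a point from world to camera coordinates). Camera axes: x right, y down, z forward; pixel columns grow to the right and rows downward; lengths in mm; the calibration is good to about 2 mm. A picture is of the moment at which its call begins. There is no depth.
- ctrl.close_job(): hands the job in; it is judged then, once.
The state is a dict: "t": time; "qpos": joint angles; "qvel": joint speeds; "joint_torque": joint torques, N m; "ee_pos": TCP position; "orientation": TCP orientation; "ft_force": force on the tool from outside, world axes, zero at the start; "moment": the same for the moment, N m; "width": finger opening in mm; "grasp_force": force on a finger pad.
Only numpy, scipy, OpenCV 4.12 (cv2) and the standard library are available. Lean on these libraries where they do the work, as an engineer would, in place of code of your own. Each camera call takes 0.05 s, during which the arm holds its last target. There are 200 camera calls.

### The job

First press the red pump head of the disinfectant bottle fully down and let it spring back up, to wet the filling plate. Only then take the grey vial block (the blue rib on top is its grip), set it flat on the aluminium plate and press it into the corner so that its long side is flush against the blue fence and its end is flush against the orange fence at the same time. Finish while still holding it pressed firmly against both fences: do not let go; leave the yellow note pad, the marker and the amber jar where they are.

Things in the scene. Friction and masses are not known exactly. Their poses are not given: they have to be found in the camera images.
- plate: Aluminium filling plate fixed to the bench, 120 (x) by 170 (y) by 10 mm thick; origin at the centre of its underside. It carries two fences, 12 mm thick, 20 mm high above the plate's top: blue along its +x edge, orange along its +y edge, meeting in the +x +y corner; open on the -x and -y sides. Polished: the block's slab slides on plate and fences with friction about 0.25.
- fence_long: Blue fence, 170 mm long (y), 12 mm thick (x), 20 mm high; origin at the centre of its underside (54 mm along +x from the plate's centre, on the plate's top). Its inner face looks to the plate's -x. Rigid.
- fence_short: Orange fence, 108 mm long (x), 12 mm thick (y), 20 mm high; origin at the centre of its underside (79 mm along +y from the plate's centre, on the plate's top). Its inner face looks to the plate's -y. Rigid.
- seat (a point): Point on the plate's top surface (10 mm above the bench) over which the vial block's centre stands when the block is flush with both fences: 16 mm along the plate's +x and 18 mm along its +y from the plate's centre. Axes as the plate's: +x into the blue fence, +y into the orange fence.
- block_center (a point): Centre, half-way up (34 mm), of the loose vial block, 0.3-0.6 kg, symmetric: grey slab 64 (x) by 110 (y) by 28 mm high, on it in the middle the blue grip rib, 20 mm thick (x), 44 long (y), from 28 to 68 mm above the underside: pinch it across x. Four capped vials 18 mm wide stand 20 mm above the slab at x +-16, y +-43 mm. Starts on the bench; its long axis y ends along the plate's y.
- pump_top (a point): Centre of the flat top of the red pump head, 36 mm across, 16 mm high, 140 mm above the bench when up. It sits on a white bottle with a green band (54 mm wide) in a steel holder (90 mm wide) fixed to the bench; a thin spout reaches 52 mm out along its -y, towards the plate. Push straight down with closed fingers.
- pump (a joint): Travel of the red pump head in m: 0 up, 0.010 fully down. A spring pushes it back up: 2.4 N to start, 6.4 N fully down. Nothing visible comes out.
- notes: Yellow note pad lying on the bench, 75 x 75 x 22 mm, origin at the centre of its underside. Leave alone.
- marker: Blue marker pen with black cap lying on the bench, 130 mm long (its y), 16 mm thick, origin at the centre of its underside. Leave alone.
- amber: Small amber glass jar with white cap standing on the bench, 42 mm wide, 65 mm high, origin at the centre of its underside. Leave alone.
There are look-alikes about, which are no part of the job. Leave any green or pink look-alike of the plate alone.

How it is judged:
By the outcome, as a careful person would: the job done as asked, in the order asked, and still so for the second after the job is handed in, while the arm keeps its last pose, push and grip.
It also fails if it takes over 58 s, if anything falls off the work surface, if the arm or the gripper's body presses on something with over 40 N, if the wrist force passes 120 N, or if a joint passes its speed limit or range.

## Working session

There is one attempt and no reset: what is moved stays moved. The work goes in short steps, Python scripts to look and compute and a tool call to move; the robot and the scene stay as the last step left them, time stands still between calls to the robot, and variables do not carry over. Pictures are saved under pics/ and viewed, at most 10 in all, crops included, and the job is handed in when it is done.

Besides the shell and the picture viewer there is one more tool, called as a command line: name --argument value ..., lists and objects as JSON in quotes. step_arm: Moves the arm, as the interface text tells. Shift numbers are shares of 0.05 m and turn numbers shares of 4 degrees, none past 1 either way. Its arguments: {"type":"object","properties":{"targets":{"type":"array"}},"required":["targets"]}

```bash
mkdir -p pics; cat > h.py <<'E'
import numpy as np, cv2
from workcell import readout, get_image, ctrl
def grab(n):
    d=get_image(n); np.savez(f'{n}.npz',**{k:np.array(v) for k,v in d.items()}); return d
def load(n): return np.load(f'{n}.npz')
def ray(d,u,v):
    K=np.array(d['intrinsics']);k1=float(d['k1']);E=np.array(d['extrinsics'])
    p=cv2.undistortPoints(np.array([[[u,v]]],float),K,np.array([k1,0,0,0,0]))[0,0]
    R=E[:3,:3];o=-R.T@E[:3,3];r=R.T@np.array([p[0],p[1],1.]);return o,r/np.linalg.norm(r)
def onz(d,u,v,z):
    o,r=ray(d,u,v);return o+r*(z-o[2])/r[2]
def proj(d,P):
    K=np.array(d['intrinsics']);E=np.array(d['extrinsics'])
    r,_=cv2.Rodrigues(E[:3,:3]);p,_=cv2.projectPoints(np.array(P,float).reshape(-1,1,3),r,E[:3,3],K,np.array([float(d['k1']),0,0,0,0.]));return p[:,0]
def save(d,name,box=None,s=1):
    im=np.array(d['pixels'])[:,:,::-1]
    if box: x0,y0,x1,y1=box; im=im[y0:y1,x0:x1]
    cv2.imwrite(f'pics/{name}.png',cv2.resize(im,None,fx=s,fy=s,interpolation=cv2.INTER_CUBIC))
E
python3 - <<'E'
from h import *
print(readout.get_obs())
for n in ('top','side'):
    d=grab(n);save(d,n+'0',s=1.4);o,r=ray(d,280,210);print(n,o,r)
E
```

```text
{'t': 0.0, 'qpos': array([-1.21198856e+00,  4.23819279e-01,  1.63070193e+00, -2.13200437e-05,
        1.08858958e+00, -1.90086811e-02]), 'qvel': array([0.00095968, 0.0001286 , 0.00028953, 0.0021318 , 0.0012201 ,
       0.00099478]), 'joint_torque': array([ 1.77405022e-03, -5.44616890e+01, -2.73658437e+01,  6.45376160e-02,
        2.26931105e-02, -1.31226798e-04]), 'ee_pos': array([ 230.47374752, -580.64632253,  403.9102603 ]), 'orientation': array([-3.08423375e+00, -5.89684054e-01,  4.32236385e-04]), 'ft_force': array([ 0.11966306, -0.09224215,  0.33380021]), 'moment': array([-0.04259496,  0.03758666, -0.04559989]), 'grasp_force': 0.0, 'width': 88.19151092421238}
top [ 326.49150724   -5.40993067 1195.31656833] [ 0.1661031  -0.02749363 -0.98572504]
side [174.08553491 714.47145523 801.05813596] [ 0.29976474 -0.70173954 -0.64629925]
```

View pics/top0.png

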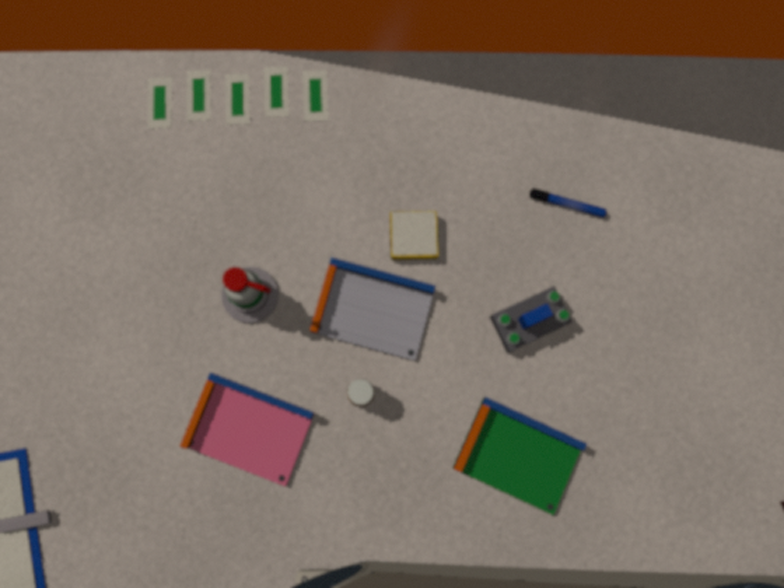

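View pics/side0.png

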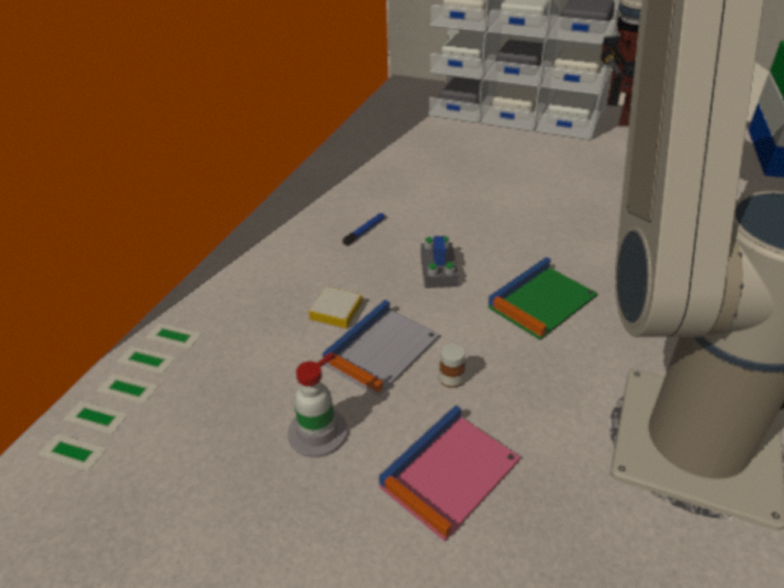

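The top view shows three plates: grey at (375,310)/1.4, pink at (255,430)/1.4 and green at (520,455)/1.4. The grey one fits "aluminium", and pink and green must be left alone. The block is at (533,320)/1.4 with its blue rib in the middle. The pump head is at (235,278)/1.4 with its spout to the right, towards the grey plate. I'll confirm with one crop and measure.

```bash
cat > m.py <<'E'
from h import *
def mask(d,kind,box):
    im=np.array(d['pixels']);h=cv2.cvtColor(im,cv2.COLOR_RGB2HSV).astype(int);H,S,V=h[...,0],h[...,1],h[...,2]
    m={'blue':(H>100)&(H<130)&(S>110)&(V>40),'red':((H<4)|(H>172))&(S>150)&(V>60),'orange':(H>4)&(H<18)&(S>170)&(V>80),'green':(H>45)&(H<85)&(S>70)}[kind]
    o=np.zeros(m.shape,np.uint8);x0,y0,x1,y1=[int(round(b/1.4)) for b in box];o[y0:y1,x0:x1]=m[y0:y1,x0:x1]*255
    n,l,st,c=cv2.connectedComponentsWithStats(o);k=1+np.argmax(st[1:,4]);return (l==k).astype(np.uint8)
def rect(m): 
    ys,xs=np.nonzero(m);return cv2.minAreaRect(np.c_[xs,ys].astype(np.float32)),(xs.mean(),ys.mean()),len(xs)
def ontoz(d,m,z):   # mask pixels to plane z, min area rect in world
    ys,xs=np.nonzero(m);P=np.array([onz(d,x,y,z)[:2] for x,y in zip(xs,ys)],np.float32)
    return cv2.minAreaRect(P),P.mean(0)
def cross(a,b):
    (o1,r1),(o2,r2)=a,b;A=np.c_[r1,-r2];t=np.linalg.lstsq(A,o2-o1,rcond=None)[0];p,q=o1+t[0]*r1,o2+t[1]*r2;return (p+q)/2,np.linalg.norm(p-q)
E
python3 - <<'E'
from m import *
np.set_printoptions(precision=1,suppress=True)
T,S=load('top'),load('side')
save(T,'crop0',(150,130,430,300),2.8)
for nm,k,tb,sb,z in (('fl','blue',(325,250,440,300),(315,295,395,365),30),('fs','orange',(300,255,340,340),(315,345,390,395),30),('rib','blue',(510,295,560,335),(428,232,452,268),68),('pump','red',(215,260,252,295),(290,355,322,386),140)):
    a=mask(T,k,tb);b=mask(S,k,sb);print(nm,rect(a)[1:],rect(b)[1:])
    for d,m in((T,a),(S,b)): print('   ',ontoz(d,m,z))
    print('   cross',cross(ray(T,*rect(a)[1]),ray(S,*rect(b)[1])))
E
```

```text
fl ((np.float64(273.62326869806094), np.float64(196.97506925207756)), 361) ((np.float64(255.39819004524887), np.float64(233.63348416289594)), 221)
    (((552.0712890625, -22.08026885986328), (164.36512756347656, 10.908863067626953), 74.7104721069336), array([551.7, -24. ], dtype=float32))
    (((552.4769897460938, -20.275367736816406), (162.5281524658203, 15.653739929199219), 74.63017272949219), array([553.8, -20.5], dtype=float32))
   cross (array([554.2, -23.6,  26. ]), np.float64(3.675063537415659))
fs ((np.float64(230.54017857142858), np.float64(213.16517857142858)), 224) ((np.float64(253.77302631578948), np.float64(265.67763157894734)), 304)
    (((516.3052368164062, 68.94161224365234), (10.700288772583008, 105.76142120361328), 73.9351806640625), array([515.8,  69.3], dtype=float32))
    (((514.893310546875, 77.29246520996094), (20.857707977294922, 106.37754821777344), 74.67546081542969), array([514.2,  77.6], dtype=float32))
   cross (array([517.5,  70. ,  20.8]), np.float64(0.7615450470870532))
rib ((np.float64(382.24050632911394), np.float64(225.45147679324896)), 237) ((np.fl
[... 249 characters left out ...]
9130859375), (18.595487594604492, 88.85572814941406), 19.331130981445312), array([ 479.7, -231.4], dtype=float32))
   cross (array([ 487.2, -256.6,   48.3]), np.float64(1.1909662116537563))
pump ((np.float64(168.45531914893618), np.float64(199.5191489361702)), 235) ((np.float64(220.49159663865547), np.float64(266.0378151260504)), 238)
    (((524.8727416992188, 182.743896484375), (30.04872703552246, 37.887691497802734), 0.11836390197277069), array([524.8, 184.8], dtype=float32))
    (((526.0253295898438, 192.5945281982422), (32.190223693847656, 41.682655334472656), 22.34803009033203), array([525.1, 192.3], dtype=float32))
   cross (array([527.5, 186.6, 132.8]), np.float64(2.7432189386030723))
```

View pics/crop0.png

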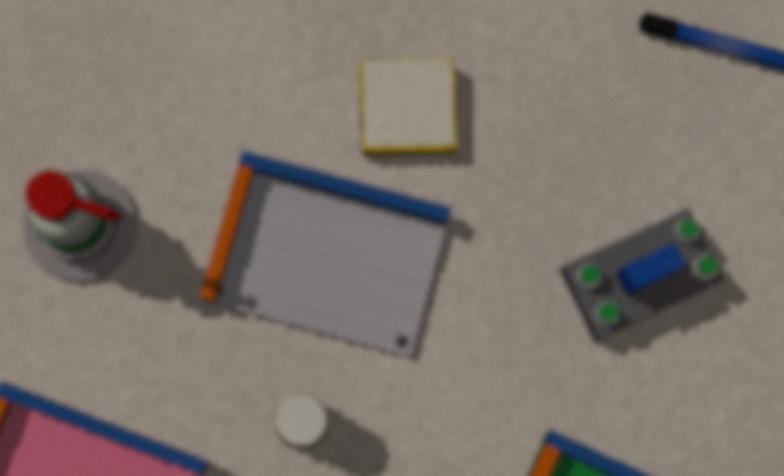

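The crop confirms it: the grey plate has its blue fence at the top and orange at the left, and the block has four green caps and a blue rib. The pump head's spout points towards the grey plate. Both fences give a plate centre of about (501,-8.5), yaw -15.5°. The pump is at about (527,187), crossed at z=133 (head middle 132), and the rib at about (487,-257), crossed at z=48. I'm going to the pump with the fingers closed.

step_arm --targets '[[[0.37,0.95,0,0,0,1,0],[0.37,0.95,0,0,0,1,0],[0.37,0.95,0,0,0,1,0],[0.37,0.95,0,0,0,1,0],[0.37,0.95,0,0,0,1,0]]]'

```text
t: 0.72
ee_pos: [323.3, -341.8, 404.5]
orientation: [-2.935, -1.119, 0.0]
ft_force: [0.9, -0.7, 0.2]
width: 41.1
grasp_force: 0.0
```

step_arm --targets '[[[0.37,0.95,0,0,0,1,0],[0.37,0.95,0,0,0,1,0],[0.37,0.95,0,0,0,1,0],[0.37,0.95,0,0,0,1,0],[0.37,0.95,0,0,0,1,0]]]'

```text
t: 1.35
ee_pos: [415.8, -104.3, 404.7]
orientation: [2.696, 1.613, 0.0]
ft_force: [-0.1, -0.2, -0.8]
width: 0.7
grasp_force: 0.0
```

step_arm --targets '[[[0.37,0.95,0,0,0,1,0],[0.37,0.95,0,0,0,1,0],[0.37,0.95,0,0,0,1,0],[0.37,0.95,0,0,0,1,0],[0.37,0.95,0,0,0,1,0]]]'

```text
t: 1.98
ee_pos: [508.3, 133.3, 404.5]
orientation: [-2.375, -2.057, 0.001]
ft_force: [0.3, -1.0, 0.5]
width: 0.6
grasp_force: 0.0
```

```bash
python3 - <<'E'
from m import *
np.set_printoptions(precision=1,suppress=True)
T=load('top');m=mask(T,'red',(215,260,252,295))
h=cv2.cvtColor(T['pixels'],cv2.COLOR_RGB2HSV).astype(int)
H,S,V=h[...,0],h[...,1],h[...,2]
g=((H>45)&(H<85)&(S>70)).astype(np.uint8);g[:,:345]=0;g[:,415:]=0;g[:200]=0;g[255:]=0
n,l,st,c=cv2.connectedComponentsWithStats(g)
C=[]
for i in range(1,n):
    if st[i,4]>8: C.append(onz(T,*c[i],48)[:2]);print(c[i],st[i,4],C[-1])
C=np.array(C);print('centre',C.mean(0),cv2.minAreaRect(C.astype(np.float32)))
print(readout.get_obs()['ee_pos'],readout.get_obs()['orientation'],readout.get_obs()['width'])
E
```

```text
[395.7 211.2] 33 [ 517.8 -287.2]
[402.7 224.3] 35 [ 489.1 -301.3]
[360.7 227.6] 34 [ 482. -210.]
[367.2 240.9] 40 [ 453.3 -223.3]
centre [ 485.6 -255.5] ((485.6031799316406, -255.65692138671875), (31.870647430419922, 85.85668182373047), 24.804561614990234)
[508.3 133.3 404.5] [-2.4 -2.1  0. ] 0.6361659831338835
```

The cap spacing comes out at 31.9 × 85.9 mm (32 × 86 given), so the block centre is (485.6,-255.6), yaw 24.8°.

step_arm --targets '[[[0.19,0.53,0,0,0,0,0],[0.2,0.54,0,0,0,0,0],[0,0,-0.8,0,0,0,0],[0,0,-0.7,0,0,0,0],[0,0,0,0,0,0,0]]]'

```text
t: 2.6
ee_pos: [526.4, 184.8, 327.2]
orientation: [-2.375, -2.052, 0.009]
ft_force: [0.4, 0.1, 0.8]
width: 0.6
grasp_force: 0.0
```

```bash
python3 - <<'E'
from m import *
T,S=grab('top'),grab('side');print(readout.get_obs()['ee_pos'])
save(S,'s1',(170,180,310,340),3.5)
E
```

```text
[527.81305556 185.15970837 330.14427308]
```

View pics/s1.png

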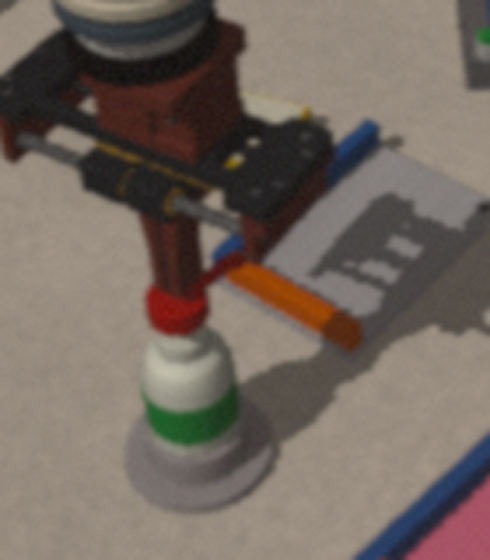

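The closed fingers stand centred over the red head (crop ≈(175,300)). I'm pressing now.

step_arm --targets '[[[0,0,-0.14,0,0,0,0],[0,0,-0.08,0,0,0,0],[0,0,-0.08,0,0,0,0],[0,0,-0.06,0,0,0,0],[0,0,0,0,0,0,0]]]'

```text
t: 3.32
ee_pos: [528.1, 185.2, 312.4]
orientation: [2.377, 2.053, 0.003]
ft_force: [0.9, -1.3, 6.2]
width: 0.4
grasp_force: 3.1
```

step_arm --targets '[[[0,0,-0.03,0,0,0,0],[0,0,-0.03,0,0,0,0],[0,0,0,0,0,0,0],[0,0,0,0,0,0,0],[0,0,0,0,0,0,0]]]'

```text
t: 3.95
ee_pos: [528.2, 185.2, 312.0]
orientation: [2.376, 2.053, 0.004]
ft_force: [-7.3, -2.7, 31.4]
width: 0.2
grasp_force: 15.1
```

The force rose against the hard stop, so the pump is fully down. I'm lifting straight up and then heading for the block.

step_arm --targets '[[[0,0,0.2,0,0,0,0],[0,0,0.4,0,0,0,0],[0,0,1,0,0,0,0],[0,0,0,0,0,0,0],[0,0,0,0,0,0,0]]]'

```text
t: 4.58
ee_pos: [527.1, 184.9, 388.1]
orientation: [-2.377, -2.053, 0.001]
ft_force: [0.5, -0.9, 0.3]
width: 0.3
grasp_force: 0.0
```

```bash
python3 - <<'E'
from m import *
np.set_printoptions(precision=1,suppress=True)
S0=load('side');S=grab('side')
for d in(S0,S): print(rect(mask(d,'red',(290,335,322,396)))) 
print(readout.get_obs()['ee_pos'],readout.get_obs()['ft_force'])
E
```

```text
Traceback (most recent call last):
  File "m.py", line 3, in mask
    im=np.array(d['pixels']);h=cv2.cvtColor(im,cv2.COLOR_RGB2HSV).astype(int);H,S,V=h[...,0],h[...,1],h[...,2]
                ~^^^^^^^^^^
zipfile.BadZipFile: Bad CRC-32 for file 'pixels.npy'
```

step_arm --targets '[[[-0.09,-1,0,0,0,1,0.9],[-0.09,-1,0,0,0,1,0.9],[-0.09,-1,0,0,0,1,0.9],[-0.09,-1,0,0,0,1,0.9],[-0.09,-1,0,0,0,1,0.9]]]'

```text
t: 5.25
ee_pos: [504.3, -66.4, 387.2]
orientation: [-1.98, -2.436, 0.002]
ft_force: [0.4, 0.6, -0.6]
width: 46.8
grasp_force: 0.0
```

step_arm --targets '[[[-0.1,-1,0,0,0,1,0.9],[-0.1,-1,0,0,0,1,0.9],[-0.1,-1,0,0,0,1,0.9],[-0.1,-0.8,0,0,0,0.25,0.9],[0,0,0,0,0,0,0.9]]]'

```text
t: 5.88
ee_pos: [484.3, -256.9, 387.1]
orientation: [-1.699, -2.639, 0.001]
ft_force: [-1.2, 0.9, -0.1]
width: 79.0
grasp_force: 0.0
```

step_arm --targets '[[[0.03,0.03,-1,0,0,0.05,0.8],[0,0,-1,0,0,0,0.8],[0,0,-0.8,0,0,0,0.8],[0,0,-0.4,0,0,0,0.8],[0,0,0,0,0,0,0.8]]]'

```text
t: 6.5
ee_pos: [485.7, -251.9, 226.3]
orientation: [-1.688, -2.643, 0.0]
ft_force: [0.2, 0.7, -0.7]
width: 70.1
grasp_force: 0.0
```

```bash
python3 - <<'E'
from m import *
S=grab('side');T=grab('top');print(readout.get_obs()['ee_pos'],readout.get_obs()['ft_force'])
a,b=mask(S,'red',(290,335,322,396)),mask(T,'red',(215,260,252,295));print(rect(a)[1:],rect(b)[1:],cross(ray(S,*rect(a)[1]),ray(T,*rect(b)[1])))
save(S,'s2',(230,90,400,220),4)
E
```

```text
[ 486.66844911 -252.73852652  228.62760628] [ 0.56319011 -0.15637741 -0.19552097]
((np.float64(220.39574468085107), np.float64(265.97872340425533)), 235) ((np.float64(168.43162393162393), np.float64(199.56410256410257)), 234) (array([527.46202491, 186.65356356, 133.0306623 ]), np.float64(3.016557957600402))
```

View pics/s2.png

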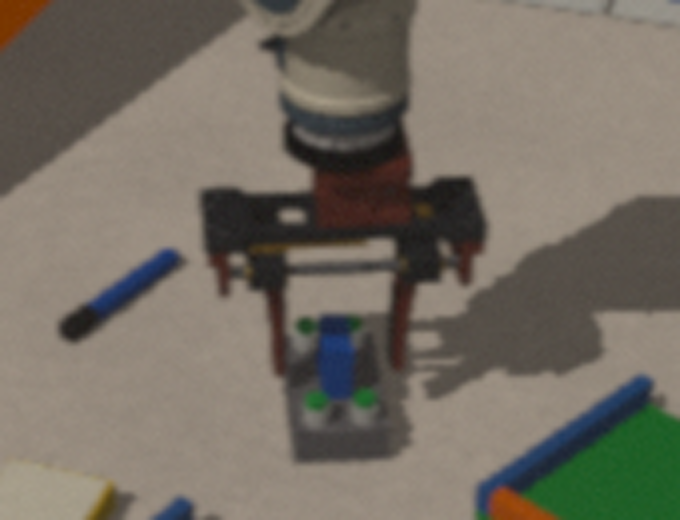

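The pump head is back at its start pixel (z 133), so it is up again. The rib stands midway between the fingers (crop 340,355). I'm going the last 13 mm down and closing.

step_arm --targets '[[[-0.02,-0.06,-0.26,0,0,0,0.8],[0,0,0,0,0,0,0.8],[0,0,0,0,0,0,0],[0,0,0,0,0,0,0],[0,0,0,0,0,0,0]]]'

```text
t: 7.22
ee_pos: [485.6, -256.5, 215.9]
orientation: [1.691, 2.647, 0.0]
ft_force: [0.1, -0.2, -0.3]
width: 43.8
grasp_force: 0.0
```

step_arm --targets '[[[0,0,0,0,0,0,0],[0,0,0,0,0,0,0],[0,0,0,0,0,0,0],[0,0,0,0,0,0,0],[0,0,0,0,0,0,0]]]'

```text
t: 7.85
ee_pos: [485.7, -256.4, 215.8]
orientation: [1.691, 2.647, 0.0]
ft_force: [2.0, 0.8, -0.0]
width: 19.5
grasp_force: 30.0
```

step_arm --targets '[[[0,0,0.3,0,0,0,0],[0,0,0.7,0,0,0,0],[0.05,0.5,0.3,0,0,-1,0],[0.05,0.5,0,0,0,-1,0],[0.05,0.5,0,0,0,-1,0]]]'

```text
t: 8.48
ee_pos: [492.7, -180.7, 281.5]
orientation: [-1.962, -2.453, 0.0]
ft_force: [0.6, -0.0, -3.4]
width: 19.6
grasp_force: 30.0
```

step_arm --targets '[[[0.05,0.5,0,0,0,-1,0],[0.05,0.5,0,0,0,-1,0],[0.05,0.5,0,0,0,-1,0],[0.05,0.5,0,0,0,-1,0],[0.05,0.5,0,0,0,-1,0]]]'

```text
t: 9.1
ee_pos: [505.2, -55.6, 281.1]
orientation: [-2.358, -2.075, 0.001]
ft_force: [1.1, -0.5, -3.8]
width: 20.0
grasp_force: 30.0
```

step_arm --targets '[[[0.05,0.5,0,0,0,-1,0],[0.05,0.5,0,0,0,-1,0],[0,0,0,0,0,-0.1,0],[0,0,0,0,0,0,0],[0,0,0,0,0,0,0]]]'

```text
t: 9.72
ee_pos: [510.4, -7.1, 280.8]
orientation: [-2.502, -1.9, 0.0]
ft_force: [0.5, 0.7, -3.4]
width: 20.3
grasp_force: 30.0
```

```bash
python3 - <<'E'
from m import *
S=grab('side');T=grab('top');o=readout.get_obs();print({k:np.round(o[k],2) for k in('t','ee_pos','orientation','ft_force','width','moment')})
save(S,'s3',(210,190,330,300),5)
E
```

```text
{'t': np.float64(9.82), 'ee_pos': array([510.47,  -7.07, 280.7 ]), 'orientation': array([-2.5, -1.9,  0. ]), 'ft_force': array([-0.54, -0.79, -4.82]), 'width': np.float64(19.78), 'moment': array([-0.04, -0.04, -0.04])}
```

View pics/s3.png

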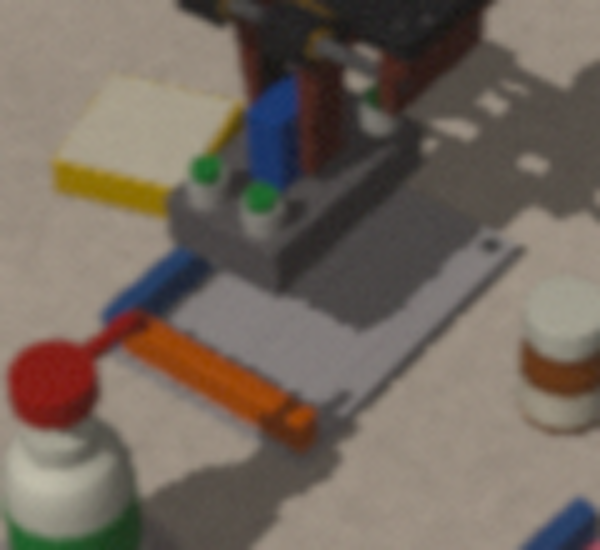

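The block hangs level over the grey plate with clearance to both fences (crop: slab corner at (275,285), orange fence at (210,380)). I'm lowering it.

step_arm --targets '[[[-0.06,0.02,-0.5,0,0,0,0],[0,0,-0.4,0,0,0,0],[0,0,-0.14,0,0,0,0],[0,0,0,0,0,0,0],[0,0,0,0,0,0,0]]]'

```text
t: 10.45
ee_pos: [508.0, -5.5, 229.3]
orientation: [2.501, 1.9, 0.001]
ft_force: [-0.5, 0.1, -4.9]
width: 20.0
grasp_force: 30.0
```

step_arm --targets '[[[0,0,-0.02,0,0,0,0],[0,0,-0.02,0,0,0,0],[0,0,-0.02,0,0,0,0],[0,0,0,0,0,0,0],[0,0,0,0,0,0,0]]]'

```text
t: 11.08
ee_pos: [507.7, -5.4, 225.8]
orientation: [2.501, 1.9, 0.0]
ft_force: [0.7, -0.5, -3.2]
width: 19.8
grasp_force: 30.0
```

step_arm --targets '[[[0,0,-0.01,0,0,0,0],[0,0,-0.01,0,0,0,0],[0,0,0,0,0,0,0],[0,0,0,0,0,0,0],[0,0,0,0,0,0,0]]]'

```text
t: 11.7
ee_pos: [507.7, -5.4, 225.8]
orientation: [2.501, 1.9, 0.001]
ft_force: [-3.6, 0.2, 11.5]
width: 19.9
grasp_force: 30.0
```

step_arm --targets '[[[0,0,0.006,0,0,0,0],[0.05,0.04,0,0,0,0,0],[0.05,0.04,0,0,0,0,0],[0.05,0.04,0,0,0,0,0],[0.05,0.04,0,0,0,0,0]]]'

```text
t: 12.32
ee_pos: [517.9, 2.5, 225.7]
orientation: [2.501, 1.9, 0.001]
ft_force: [-2.2, -2.7, 6.1]
width: 19.9
grasp_force: 30.0
```

step_arm --targets '[[[0.02,-0.005,0,0,0,0,0],[0.02,-0.005,0,0,0,0,0],[0.02,-0.005,0,0,0,0,0],[0,0,0,0,0,0,0],[0,0,0,0,0,0,0]]]'

```text
t: 12.95
ee_pos: [520.8, 1.9, 225.8]
orientation: [2.501, 1.9, 0.001]
ft_force: [-1.6, -0.3, 7.0]
width: 19.8
grasp_force: 30.0
```

step_arm --targets '[[[0.02,-0.005,0,0,0,0,0],[0.02,-0.005,0,0,0,0,0],[0,0,0,0,0,0,0],[0,0,0,0,0,0,0],[0,0,0,0,0,0,0]]]'

```text
t: 13.58
ee_pos: [522.7, 1.4, 225.7]
orientation: [2.501, 1.9, 0.001]
ft_force: [-1.9, 0.6, 6.5]
width: 19.9
grasp_force: 30.0
```

step_arm --targets '[[[0.02,-0.005,0,0,0,0,0],[0.02,-0.005,0,0,0,0,0],[0,0,0,0,0,0,0],[0,0,0,0,0,0,0],[0,0,0,0,0,0,0]]]'

```text
t: 14.2
ee_pos: [523.4, 1.2, 225.8]
orientation: [-2.5, -1.9, 0.003]
ft_force: [-9.0, 2.9, 14.2]
width: 20.3
grasp_force: 30.0
```

The blue fence is touched (-9 N along x). Now I'm pushing along y.

step_arm --targets '[[[0.005,0.02,0,0,0,0,0],[0.005,0.02,0,0,0,0,0],[0.005,0.02,0,0,0,0,0],[0,0,0,0,0,0,0],[0,0,0,0,0,0,0]]]'

```text
t: 14.82
ee_pos: [524.1, 3.6, 225.8]
orientation: [-2.5, -1.9, 0.005]
ft_force: [-9.1, -2.7, 15.0]
width: 20.0
grasp_force: 30.0
```

```bash
python3 - <<'E'
from m import *
o=readout.get_obs();print({k:np.round(o[k],3) for k in('t','ee_pos','orientation','ft_force','moment','width')})
E
```

```text
{'t': np.float64(14.825), 'ee_pos': array([524.065,   3.565, 225.775]), 'orientation': array([-2.5  , -1.9  ,  0.005]), 'ft_force': array([-9.06 , -2.695, 14.986]), 'moment': array([-0.37 ,  1.143,  0.117]), 'width': np.float64(19.973)}
```

step_arm --targets '[[[0.005,0.02,0,0,0,0,0],[0.005,0.02,0,0,0,0,0],[0,0,0,0,0,0,0],[0,0,0,0,0,0,0],[0,0,0,0,0,0,0]]]'

```text
t: 15.45
ee_pos: [524.6, 5.6, 225.8]
orientation: [-2.5, -1.9, 0.005]
ft_force: [-9.6, -3.2, 14.7]
width: 20.2
grasp_force: 30.0
```

```bash
python3 - <<'E'
from m import *
o=readout.get_obs();print({k:np.round(o[k],3) for k in('t','ee_pos','orientation','ft_force','moment','width')})
E
```

```text
{'t': np.float64(15.45), 'ee_pos': array([524.6  ,   5.559, 225.787]), 'orientation': array([-2.5  , -1.9  ,  0.005]), 'ft_force': array([-9.568, -3.236, 14.736]), 'moment': array([-0.364,  1.152,  0.051]), 'width': np.float64(20.233)}
```

step_arm --targets '[[[0.005,0.02,0,0,0,0,0],[0.005,0.02,0,0,0,0,0],[0,0,0,0,0,0,0],[0,0,0,0,0,0,0],[0,0,0,0,0,0,0]]]'

```text
t: 16.08
ee_pos: [524.8, 6.3, 225.8]
orientation: [-2.5, -1.901, 0.007]
ft_force: [-10.3, -14.1, 16.6]
width: 19.6
grasp_force: 30.0
```

```bash
python3 - <<'E'
from m import *
o=readout.get_obs();print({k:np.round(o[k],3) for k in('t','ee_pos','orientation','ft_force','moment','width')})
E
```

```text
{'t': np.float64(16.075), 'ee_pos': array([524.844,   6.32 , 225.847]), 'orientation': array([-2.5  , -1.901,  0.007]), 'ft_force': array([-10.343, -14.094,  16.57 ]), 'moment': array([-2.129,  1.42 ,  0.161]), 'width': np.float64(19.64)}
```

Both fences are touched. I'm firming up the x push.

step_arm --targets '[[[0.016,0,0,0,0,0,0],[0.016,0.002,0,0,0,0,0],[0,0,0,0,0,0,0],[0,0,0,0,0,0,0],[0,0,0,0,0,0,0]]]'

```text
t: 16.7
ee_pos: [525.4, 6.3, 225.8]
orientation: [-2.499, -1.901, 0.011]
ft_force: [-15.1, -14.7, 22.4]
width: 19.7
grasp_force: 30.0
```

```bash
python3 - <<'E'
from m import *
S=grab('side');T=grab('top')
o=readout.get_obs();print({k:np.round(o[k],3) for k in('t','ee_pos','orientation','ft_force','moment','width')})
a=np.deg2rad(-15.5);x=np.array([np.cos(a),np.sin(a)]);y=np.array([-x[1],x[0]]);f=o['ft_force'][:2];print('local',f@x,f@y)
save(S,'s4',(215,200,315,290),6)
E
```

```text
{'t': np.float64(16.8), 'ee_pos': array([525.389,   6.356, 225.813]), 'orientation': array([-2.498, -1.901,  0.011]), 'ft_force': array([-16.523, -14.982,  22.171]), 'moment': array([-2.348,  1.982,  0.135]), 'width': np.float64(19.619)}
local -11.91847687310738 -18.85240052491899
```

View pics/s4.png

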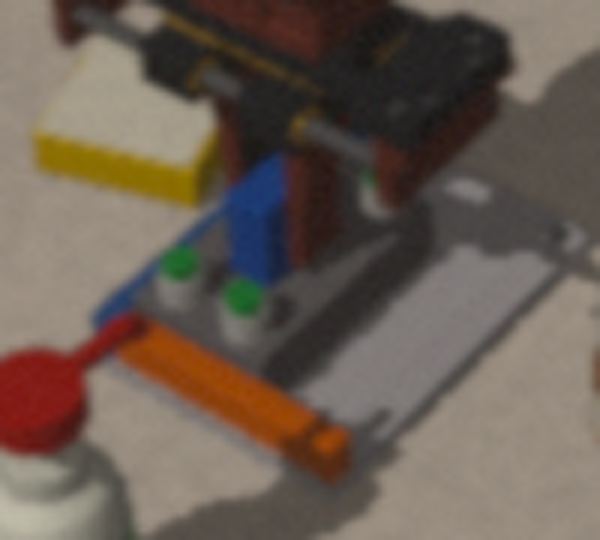

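The slab end sits against the orange fence (crop (190,350)) and its long side against the blue one (150,290). The tool leans a little, so I'll check the tilt.

```bash
python3 - <<'E'
from m import *
R=cv2.Rodrigues(readout.get_obs()['orientation'])[0];z=R[:,2];print('tool z',z.round(5))
a=np.deg2rad(-15.5);x=np.array([np.cos(a),np.sin(a)]);y=np.array([-x[1],x[0]])
print('lean local x,y deg (tip)',np.rad2deg(z[:2]@x),np.rad2deg(z[:2]@y),'yaw',np.rad2deg(np.arctan2(R[1,1],R[0,1])))
w=np.cross(z,[0,0,-1]);print('levelling turn, fraction of 4deg',np.rad2deg(w)/4, 'tip shift mm at 190',np.cross(w,[0,0,-190]))
E
```

```text
tool z [-0.00707 -0.00257 -0.99997]
lean local x,y deg (tip) -0.3508040831301818 -0.25024138706755567 yaw -15.474480533267608
levelling turn, fraction of 4deg [ 0.03684798 -0.1012299   0.        ] tip shift mm at 190 [1.34276424 0.48877008 0.        ]
```

step_arm --targets '[[[-0.006,-0.003,0,0.02,-0.06,0,0],[-0.006,-0.003,0,0.02,-0.06,0,0],[0,0,0,0,0,0,0],[0,0,0,0,0,0,0],[0,0,0,0,0,0,0]]]'

```text
t: 17.42
ee_pos: [524.2, 5.9, 225.7]
orientation: [-2.5, -1.902, 0.001]
ft_force: [-16.5, -16.2, 24.1]
width: 20.0
grasp_force: 30.0
```

```bash
cat > lean.py <<'E'
from m import *
o=readout.get_obs();R=cv2.Rodrigues(o['orientation'])[0];z=R[:,2]
a=np.deg2rad(-15.5);x=np.array([np.cos(a),np.sin(a)]);y=np.array([-x[1],x[0]]);f=o['ft_force']
print('t',o['t'],'lean local',np.rad2deg(z[:2]@x),np.rad2deg(z[:2]@y),'yaw',np.rad2deg(np.arctan2(R[1,1],R[0,1])),'f local',f[:2]@x,f[:2]@y,f[2],'m',o['moment'],'pos',o['ee_pos'])
tip=o['ee_pos']+R@[0,0,163.];print('grasp pt',tip)
w=np.cross(z,[0,0,-1]);print(np.rad2deg(w)/4)
E
python3 lean.py
```

```text
t 17.425 lean local -0.04677648263425304 -0.010644265710154564 yaw -15.473460655918629 f local -11.557735147498889 -20.01525674905792 24.081244680412144 m [-2.66076655  2.75304314  0.16286085] pos [524.21670834   5.89629499 225.68170339]
grasp pt [524.08038194   5.90267701  62.68176052]
[-0.00056083 -0.01197995 -0.        ]
```

Level now. I'm easing the down force a bit and firming up x.

step_arm --targets '[[[0.01,-0.003,0.01,0,0,0,0],[0.01,-0.003,0,0,-0.02,0,0],[0,0,0,0,0,0,0],[0,0,0,0,0,0,0],[0,0,0,0,0,0,0]]]'

```text
t: 18.05
ee_pos: [524.4, 5.9, 225.7]
orientation: [-2.499, -1.901, 0.002]
ft_force: [-18.8, -13.8, 22.7]
width: 19.8
grasp_force: 30.0
```

```bash
python3 lean.py
```

```text
t 18.05 lean local -0.10171726007325284 -0.005953314573633248 yaw -15.473920823350479 f local -14.460026682957166 -18.33647855964536 22.741341151520334 m [-2.42828488  2.94126637  0.07235513] pos [524.42685206   5.85225457 225.70662614]
grasp pt [524.1434763    5.9132659   62.70688388]
[-0.00536149 -0.0249022  -0.        ]
```

step_arm --targets '[[[0,0,0.004,0.005,-0.03,0,0],[0,0,0,0,0,0,0],[0,0,0,0,0,0,0],[0,0,0,0,0,0,0],[0,0,0,0,0,0,0]]]'

```text
t: 18.68
ee_pos: [524.2, 5.8, 225.7]
orientation: [-2.5, -1.902, 0.0]
ft_force: [-19.3, -14.4, 21.3]
width: 19.8
grasp_force: 30.0
```

```bash
python3 lean.py; python3 - <<'E'
from m import *
S=grab('side');T=grab('top')
im=lambda d,b,s:cv2.resize(d['pixels'][b[1]:b[3],b[0]:b[2],::-1],None,fx=s,fy=s,interpolation=cv2.INTER_CUBIC)
a=im(T,(210,175,320,265),3.6);b=im(S,(215,200,315,290),4);h=min(a.shape[0],b.shape[0]);cv2.imwrite('pics/f5.png',np.hstack([a[:h],b[:h]]))
E
```

```text
t 18.675 lean local -0.040816446225516584 0.027358593218070826 yaw -15.471019763345916 f local -14.751374868783872 -19.004856547316738 21.34913466614436 m [-2.50945578  3.21405117  0.10176527] pos [524.21169615   5.80787005 225.6940003 ]
grasp pt [524.12060087   5.91390266  62.69406024]
[-0.00931782 -0.00800518 -0.        ]
```

View pics/f5.png

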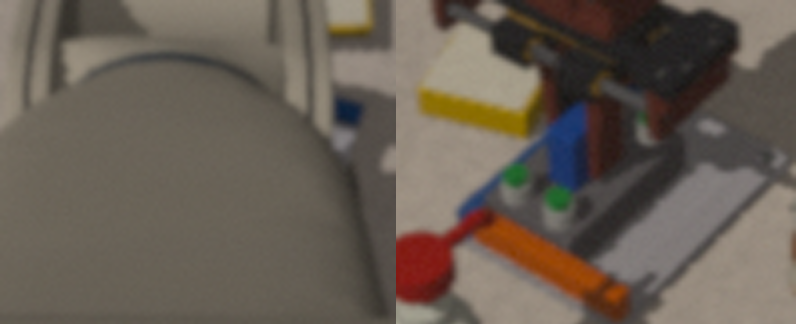

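The top view is blocked by the arm. The side view shows the slab flush with the blue fence (≈(500,185)) and the orange fence (≈(540,235)). The TCP is 9.9 mm above its height at the grasp, which matches the 10 mm plate, and the forces are steady. Handing in.

```bash
python3 -c "
from h import *
print(ctrl.close_job())"
```

```text
the job is handed in; nothing more can be done
None
```

I pressed the pump fully down and it sprang back up; the vial block then went flat on the aluminium plate, and I handed in at about 19 s still gripping it, pressed against the blue fence (about 15 N) and the orange fence (about 19 N).

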